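# Set the edge-tape unwinder for a new reel

### The job

Set up the bench tape unwinder for the gold tape. Someone has left a round steel weight on its deck, in the way of the sprung brake arm: lift it off and set it down gently in the wooden tray, flat beside the other weight. Push the brake arm round its scale until its pointer stands at mark 6, where the ratchet holds it, and click the dial on the sloped console to mark 7; let go of everything, and leave the other weight, the glue pot and the brush cup standing where they are.

Things in the scene. Friction and masses are not known exactly. Their poses are not given: they have to be found in the camera images.
- unwinder: Tape unwinder, a grey bench machine 370 mm wide (its y) and 347 mm deep (its x), fixed. Origin: on the bench under it, 185 mm from both sides and 165 mm from its back; x points from its sloped front to its back, y to the left, z up. Flat deck 88 mm above the bench, from x = -88 mm to the back; in front of it a console slopes down at 27 degrees, outward normal (-0.454, 0, 0.891), to x = -182 mm, z = 40 mm.
- pivot (a point): Where the sprung brake arm's upright pivot axis meets the deck (at x = 62, y = -55 mm of the unwinder; axes as the unwinder's). Over it a steel drum 48 mm across, 48 mm high above the deck. The arm is a flat bar 18 mm wide, 14 to 24 mm above the deck, with a pointer tip 127 mm from the pivot. Just beyond the tip, on the deck, is the white scale: black marks 0 to 8 every 9 degrees, those for 0 and 5 longer.
- brake_arm (a joint): Arm angle, rad, growing clockwise from above. 0: pointer at mark 0, arm pointing at 235 degrees (anticlockwise from the unwinder's x axis); at angle a, at 235 degrees minus a. Mark n is n x 0.1571 rad: mark 6 is 0.9425. Starts at mark 0 or 1. A spring pushes it back to 0 (3 to 8 N at the handle); the ratchet catches at every mark: push (6 to 18 N) 2 to 4 degrees past it and let go.
- release_tab (a point): A small steel tab standing out of the arm, 14 mm wide and 24 mm high (29 to 53 mm above the deck), 82 mm from the pivot; the point is its middle. Needed only if the arm has gone too far: drawn 7 mm towards the handle (about 4 N, pinch tab and handle together) it frees the ratchet, and the arm follows the hand or springs back.
- reel_top (a point): Centre of the reel of gold tape on the deck (x = 75, y = 95 mm of the unwinder), fixed, 170 mm across; the point is at the end of its spindle, 52 mm above the deck. The reel's flat top is 31 to 37 mm above the deck.
- guide_bar (a point): Middle of the underside of a steel tie bar, 130 mm long along the unwinder's y, 18 mm wide and 12 mm thick, over two upright guide rollers at the deck's front edge, just behind and above the dial (x = -78, y = 95 mm of the unwinder, 57 mm above the deck). Fixed; its highest point is 73 mm above the deck.
- handle (a point): Middle of the arm's handle, an upright black cylinder 20 mm across and 46 mm high (28 to 74 mm above the deck), 108 mm from the pivot. The point is half-way up it, 51 mm above the deck.
- dial (a joint): Dial angle, rad, growing clockwise seen facing the console. Marks 0 to 9 on the white disc round it, 0 (lower left) and 5 longer, one click of 22.5 degrees (0.3927 rad) apart; a bright line on the knob is the pointer. 0 rad is mark 0, mark 7 is 2.749 rad. Stops at marks 0 and 9; starts between 1 and 4, rarely hung between two clicks. 0.1 to 0.3 N m turns it over a click; let go, it drops into the nearest.
- dial_grip (a point): Middle of the dial, a black round fluted knob 44 mm across and 24 mm high standing 4.5 to 28.5 mm off the sloped console, centred at x = -122, y = 95 mm of the unwinder. The point is on its axis, 16.5 mm off the console. Its z axis is the knob's axis, the outward normal of the console; its x and y axes turn with the knob.
- weight_center (a point): The round steel weight on the unwinder's deck, 0.7 kg (may differ by a quarter): a disc 64 mm across and 30 mm high with a knob 22 mm across on top, from 31 to 58 mm above its underside, to lift it by. The point is on its axis, half-way up (29 mm above its underside); its z axis is up the knob.
- tray: A shallow wooden tray, fixed, 190 mm long (its x) and 130 mm wide (its y) outside, walls 5 mm thick and 24 mm high, floor 5 mm thick. Origin: the centre of its underside, on the bench. It is to the left or the right of the unwinder, the dark card box on the other side.
- weight2_center (a point): The other weight, of the same make, standing in the tray towards its +x end. The point is on its axis, 29 mm above its underside.
- glue_pot_center (a point): A glue pot, a jar 60 mm across and 75 mm high, standing on the deck's back right corner. The point is on its axis, half-way up.
- brush_cup_center (a point): A white cup 76 mm across and 100 mm high with brushes up to 225 mm above the bench, standing left of the unwinder's back. The point is on its axis, 50 mm above its underside.
- card_box: A dark lidded card box 176 x 126 mm and 79 mm high, fixed. Origin: the centre of its underside.
There are look-alikes about, which are no part of the job. What is shaped like the part that bears weight_center but green or turquoise is not meant.

How it is judged:
By the outcome, as a careful person would: the job done as asked, in the order asked, and still so for the second after the job is handed in, with the robot touching nothing.
It also fails if it takes over 72 s, if anything falls off the work surface, if the arm or the gripper's body presses on something with over 40 N, if the wrist force passes 120 N, or if a joint passes its speed limit or range.

### The arm

A 6-joint arm with a two-finger parallel gripper is mounted at the origin on the work surface. World frame = base frame: x ahead of the robot, y to its left, z up, the work surface at z = 0. Lengths are in m, angles in rad, forces in N, time in s.
With the tool pointing down it reaches from about 0.25 to 0.775 m from the base axis. Payload 4 kg.
Tool frame: the origin (TCP) lies at the centre of the arm's flange, where the gripper is bolted on; the fingertips stand 199 mm ahead of it and the grasp point (between the pads) lies 180 mm ahead of it (robot.tcp_to_tips is the distance from the TCP to the fingertips, in m); z points along the fingers, y is the line along which they close (so a half turn about z gives the same grasp; the last joint's range is limited). The gripper opens to 94 mm and grips with 3 to 60 N. Pads are 16 mm wide; open, the fingers measure 119 mm over their backs; the gripper's body (75 mm by 177 mm) begins 78 mm behind the grasp point.
Start: joints at [1.089, 0.087, 1.371, -0, 1.684, -0.103], TCP at [0.203, 0.511, 0.405] pointing down, gripper open.
Joint ranges: [-3.1, 3.1], [-0.76, 2.03], [0.27, 2.55], [-1.08, 4.22], [0.17, 2.65], [-2.57, 2.57]. Speed limits (rad/s): [2.79, 2.79, 3.14, 3.14, 3.14, 3.14].

### API

Orientations are given as [roll, pitch, yaw] about the fixed x, y, z axes, in that order (R = Rz(yaw) Ry(pitch) Rx(roll)).
In Python, from bench import telemetry, snapshot, ticket, robot gives the robot as it stands.
- The arm moves only by the tool apply_moves, never from a script. Its argument "moves" is a list that holds one entry, the list of rows, each a list of 5 numbers: the shift along the tool's x, y, z in units of 50 mm (1.0 is 50 mm), then the turn about the tool's z in units of 10 degrees (1.0 is 10 degrees), then the closure, from 0 (fully open) to 1 (shut). A call has 1 to 10 rows; each row is the pose to reach, as a shift and turn from the pose commanded when the call began, along the tool's axes at that moment; what a row does not reach only later rows make up. A row lasts 1/8 s, in which the tool goes at most 62.5 mm and 10.7 degrees, less where a joint would pass 70% of its speed; a pose out of reach is approached as far as the arm can. A call with a gripper value outside its range is refused whole. The fingers move at their own pace and stop on an object; the grip force is fixed at half the most. Time passes only in rows, so rows that repeat a pose let the fingers close. It gives the time, the measured TCP pose, the force, the opening and the grip force at its end, in the units of the state.
- telemetry.get_obs(): the state, without advancing time (a new reading comes with each control period).
- snapshot(name): name is "scene" or "top"; returns a dict with "image" (384x512x3 uint8, red, green, blue), "fovy" (degrees; the focal length in pixels is half the picture's height over the tangent of half this angle, whatever the lens; pixels are square), "cx", "cy" (the principal point, pixels), "R" (3x3) and "t" (3): a world point X has camera coordinates R X + t. Camera axes: x right, y down, z forward; pixel columns grow to the right and rows downward; lengths in m; the calibration is good to about 2 mm. A picture is of the moment at which its call begins. There is no depth.
- ticket.close_job(): hands the job in; it is judged then, once.
The state is a dict: "time": time; "joint_positions": joint angles; "qvel": joint speeds; "joint_torque": joint torques, N m; "tool_pos": TCP position; "ee_rot": TCP orientation; "wrist_force": force on the tool from outside, world axes, zero at the start; "wrist_torque": the same for the moment, N m; "width": finger opening in m; "finger_force": force on a finger pad.
Only numpy, scipy, OpenCV 4.12 (cv2) and the standard library are available. Lean on these libraries where they do the work, as an engineer would, in place of code of your own. Each camera call takes 0.05 s, during which the arm holds its last target. There are 200 camera calls.

## Working session

There is one attempt and no reset: what is moved stays moved. The work goes in short steps, Python scripts to look and compute and a tool call to move; the robot and the scene stay as the last step left them, time stands still between calls to the robot, and variables do not carry over. Pictures are saved under pics/ and viewed, at most 10 in all, crops included, and the job is handed in when it is done.

Besides the shell and the picture viewer there is one more tool, called after "Request:" by a JSON object that holds its "method" and its "body", one argument or row to a line. apply_moves: Moves the arm, as the interface text tells. Its arguments: {"type":"object","properties":{"moves":{"type":"array","items":{"type":"array","items":{"type":"array","items":{"type":"number"}}}}},"required":["moves"]}

```bash
ls; mkdir -p pics; python3 - <<'E'
from bench import telemetry, snapshot
import cv2, json
import numpy as np
for n in("scene","top"):
    s=snapshot(n); cv2.imwrite(f"pics/{n}0.png",cv2.resize(s["image"][:,:,::-1],(800,600),interpolation=cv2.INTER_CUBIC))
    cv2.imwrite(f"{n}0.png",s["image"][:,:,::-1])
    np.savez(f"{n}0.npz",**s)
    print(n,s["fovy"],s["cx"],s["cy"],s["R"].round(3).tolist(),s["t"].round(3).tolist())
print(telemetry.get_obs())
E
```

```text
pics
scene 57.643332917602365 251.81946303852874 196.6829828594631 [[0.258, 0.966, 0.003], [0.824, -0.218, -0.523], [-0.505, 0.138, -0.852]] [-0.165, -0.424, 1.338]
top 54.78592939608174 254.85746272568286 192.21715047349184 [[0.029, -1.0, -0.005], [-0.99, -0.028, -0.136], [0.136, 0.009, -0.991]] [-0.017, 0.589, 1.043]
{'time': 0.1, 'joint_positions': array([ 1.08891661e+00,  8.79001836e-02,  1.37206600e+00,  2.77774698e-06,
        1.68359838e+00, -1.03091595e-01]), 'qvel': array([-0.00012589, -0.00119939, -0.0026958 ,  0.00060056,  0.00263272,
        0.00073715]), 'joint_torque': array([ 2.39763118e-03, -3.41252339e+01, -3.03301156e+01,  7.20449514e-02,
        3.04045086e-02, -1.03315347e-04]), 'tool_pos': array([0.20334464, 0.51093209, 0.40362923]), 'ee_rot': array([-3.13963149e+00, -2.05674092e-04,  2.76280464e+00]), 'wrist_force': array([ 0.07594222,  1.16999893, -0.8442265 ]), 'wrist_torque': array([ 0.03785434, -0.00712234, -0.01589447]), 'finger_force': 0.0, 'width': 0.09404220911337884}
```

View pics/scene0.png

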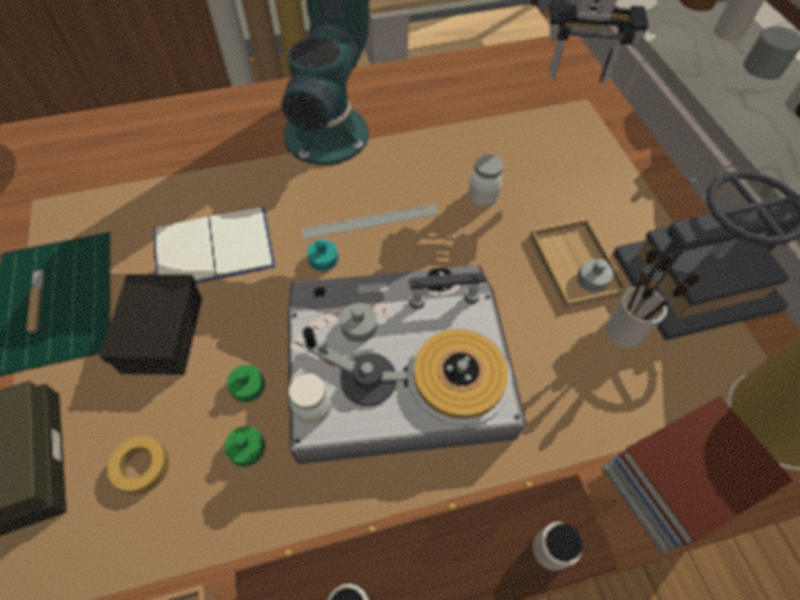

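View pics/top0.png

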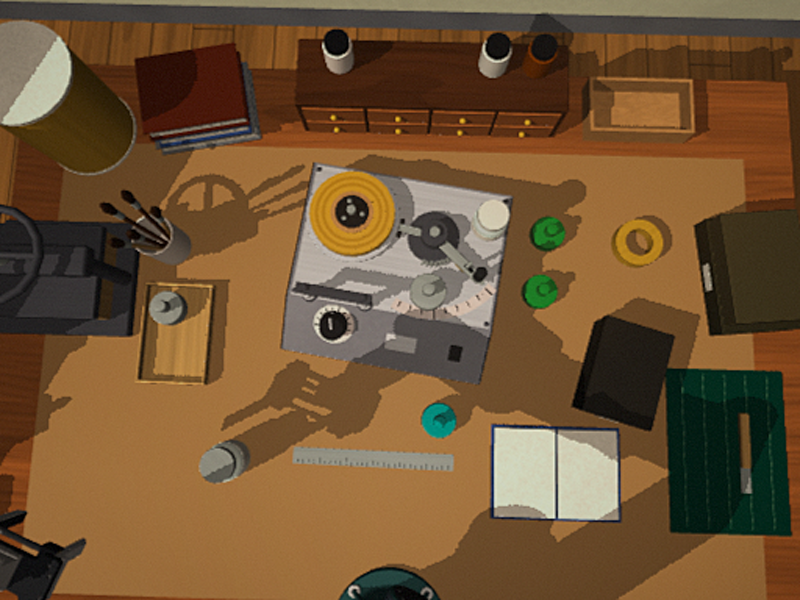

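Candidates for the weight (top picture): grey steel disc on the deck (428,292), grey one in the tray (167,307, the "other weight"), greens (548,233) and (540,291), turquoise (439,420), and the jar (222,460). I choose the grey one on the deck, beside the scale. The unwinder's corners are at about (315,163), (512,198), (281,349) and (479,383). The tray is on the left, and the tray weight is at its far end.

```bash
cat > h.py <<'E'
import numpy as np, cv2
from scipy.optimize import least_squares
def K(s):
    f=192/np.tan(np.radians(float(s["fovy"]))/2); return f,float(s["cx"]),float(s["cy"])
def proj(s,X):
    f,cx,cy=K(s); c=np.atleast_2d(X)@s["R"].T+s["t"]; return np.c_[f*c[:,0]/c[:,2]+cx,f*c[:,1]/c[:,2]+cy]
def ray(s,u,v):
    f,cx,cy=K(s); d=s["R"].T@np.array([(u-cx)/f,(v-cy)/f,1]); return -s["R"].T@s["t"],d
def onz(s,u,v,z):
    o,d=ray(s,u,v); return o+d*(z-o[2])/d[2]
def crop(s,c0,r0,w,h,k,name):
    cv2.imwrite(name,cv2.resize(s["image"][r0:r0+h,c0:c0+w,::-1],(w*k,h*k),interpolation=cv2.INTER_CUBIC))
E
python3 - <<'E'
from h import *
t=np.load("top0.npz"); s=np.load("scene0.npz")
crop(t,175,125,160,120,5,"pics/tc.png")
crop(s,180,165,160,120,5,"pics/sc.png")
a=0.64
for u,v in((315,163),(512,198)): print(onz(t,u*a,v*a,.088))
for u,v in((281,349),(479,383)): print(onz(t,u*a,v*a,.04))
print('tray rim',[onz(t,u*a,v*a,.024).round(3).tolist() for u,v in((149,284),(214,286),(137,381),(209,384))])
print('w2',onz(t,167*a,303*a,.063))
E
```

```text
[0.83471611 0.161266   0.088     ]
[ 0.77785503 -0.20281163  0.088     ]
[0.49222917 0.21467808 0.04      ]
[ 0.44063906 -0.15235718  0.04      ]
tray rim [[0.609, 0.477, 0.024], [0.609, 0.353, 0.024], [0.426, 0.484, 0.024], [0.424, 0.349, 0.024]]
w2 [0.56916236 0.42388939 0.063     ]
```

View pics/tc.png

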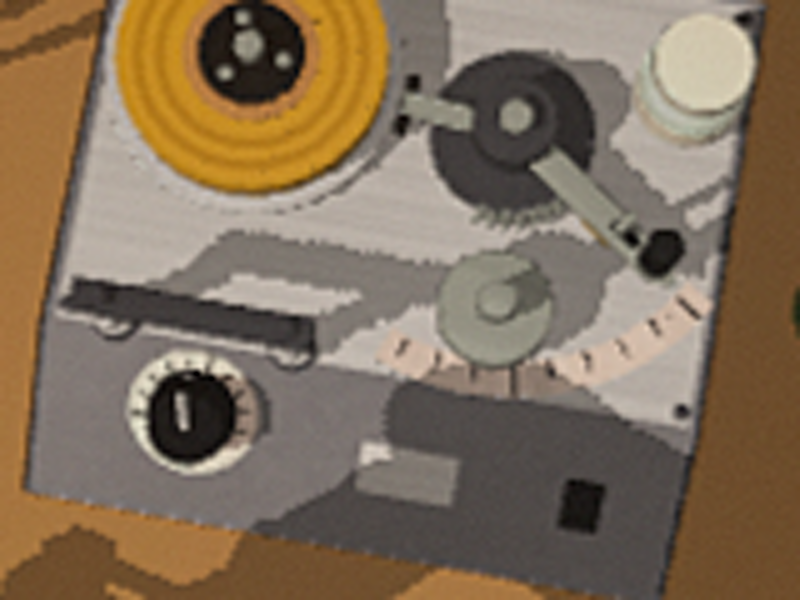

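View pics/sc.png

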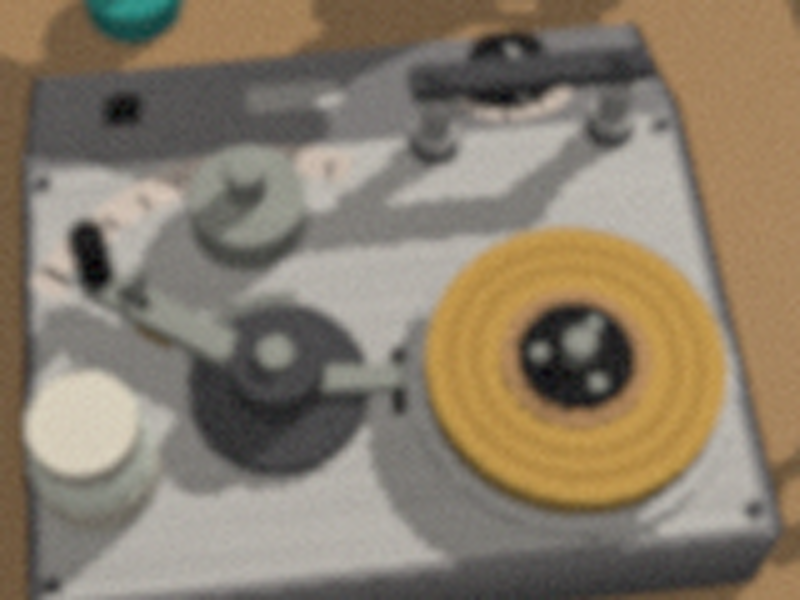

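The deck weight's knob is at crop (497,300), so the choice is confirmed: grey steel, next to the arm. The handle is near mark 0, and the dial knob is at crop (190,417). Now I'll fit the poses.

```bash
cat > fit.py <<'E'
from h import *
t=np.load("top0.npz"); s=np.load("scene0.npz")
T=lambda u,v:(175+u/5,125+v/5); S=lambda u,v:(180+u/5,165+v/5); F=lambda u,v:(u*.64,v*.64)
obs=[(t,T(248,44),(75,95,140)),(t,T(516,116),(62,-55,136)),(t,T(190,417),(-134.9,95,96.1)),(t,T(25,490),(-182,185,40)),(t,T(660,598),(-182,-185,40)),(t,T(763,5),(182,-185,88)),(t,F(315,163),(182,185,88)),
(s,S(580,342),(75,95,140)),(s,S(275,350),(62,-55,136)),(s,S(778,530),(182,185,88)),(s,S(638,25),(-182,185,40)),(s,S(33,78),(-182,-185,40))]
def W(p,X):
    c,sn=np.cos(p[2]),np.sin(p[2]); X=np.atleast_2d(X)/1000
    return np.c_[p[0]+c*X[:,0]-sn*X[:,1],p[1]+sn*X[:,0]+c*X[:,1],X[:,2]]
def res(p): return np.concatenate([proj(c,W(p,X))[0]-px for c,px,X in obs])
r=least_squares(res,[.62,.01,.15],loss='soft_l1'); P=r.x
def tri(obs):  # triangulate
    def f(X): return np.concatenate([proj(c,X)[0]-px for c,px in obs])
    q=least_squares(f,[.6,0,.1]); return q.x,np.abs(q.fun).max()
U=lambda X:(np.array([[np.cos(P[2]),np.sin(P[2])],[-np.sin(P[2]),np.cos(P[2])]])@(np.array(X)[:2]-P[:2]))*1000
E
python3 - <<'E'
from fit import *
print(P, r.fun.reshape(-1,2).round(1).tolist())
w=tri([(t,T(495,298)),(s,S(243,178))]); print("weight knob top",w,U(w[0]), onz(t,*T(495,298),.146))
h=onz(t,*T(664,243),.162); h2=onz(s,*S(88,232),.162)
for q in(h,h2):
    d=U(q)-[62,-55]; print("handle",q,np.linalg.norm(d),235-np.degrees(np.arctan2(d[1],d[0]))%360)
w2=tri([(t,F(167,303)),(s,F(599,266))]); print("w2",w2)
for n in(0,1,5,6,8):
    a=np.radians(235-9*n); X=W(P,(62+135*np.cos(a),-55+135*np.sin(a),88))
    q=proj(t,X)[0]; print(n,(q-[175,125])*5)
# dial rectified
import cv2
C=np.array([-122,95,70.7]); n_=np.array([-.454,0,.891]); ex=np.array([0,-1,0]); up=np.array([.891,0,.454])
def rect(snap,h,off=28.5):
    pts=[C+n_*off+ex*a+up*b for a,b in((-45,45),(45,45),(45,-45),(-45,-45))]
    src=proj(snap,W(P,pts)).astype(np.float32)
    M=cv2.getPerspectiveTransform(src,np.float32([(0,0),(h,0),(h,h),(0,h)])); return cv2.warpPerspective(snap["image"][:,:,::-1],M,(h,h),flags=cv2.INTER_CUBIC)
cv2.imwrite("pics/dial0.png",np.hstack([rect(t,400),rect(t,400,3)]))
crop
E
```

```text
[ 0.64581514  0.00388527 -0.14596474] [[-0.3, -0.2], [-0.2, -0.3], [-1.4, 2.6], [0.3, 0.2], [-0.3, 1.2], [1.1, -6.4], [0.6, -6.0], [-0.1, -0.8], [-0.1, -0.2], [2.0, 6.3], [-1.7, -0.8], [-0.3, -0.3]]
weight knob top (array([ 0.59843583, -0.05170658,  0.13425074]), np.float64(0.22237256299246155)) [-38.78981192 -61.89187066] [ 0.59666317 -0.0506062   0.146     ]
handle [ 0.62567444 -0.13739011  0.162     ] 107.04689307250126 -0.013800771077342233
handle [ 0.62567201 -0.13589982  0.162     ] 105.9698084535433 0.5402790471870844
w2 (array([0.57037272, 0.42731772, 0.0616642 ]), np.float64(1.0791288687130987))
0 [681.87645396 302.29325738]
1 [653.5218668  326.62112895]
5 [511.83713707 372.41952948]
6 [473.91298439 369.4484926 ]
8 [401.85408149 346.21843756]
```

View pics/dial0.png

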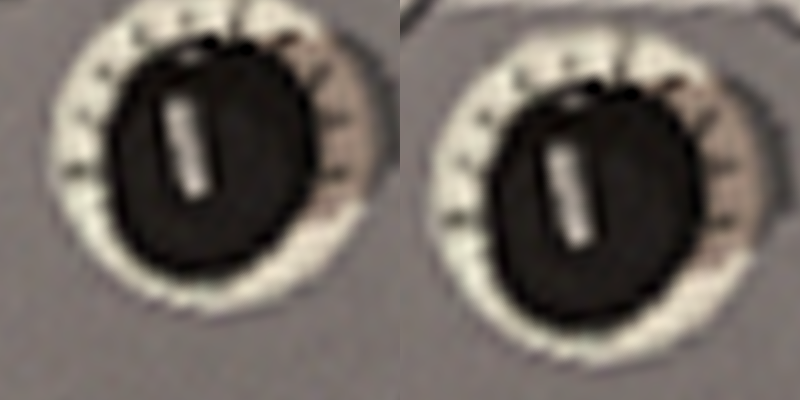

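```bash
sed -i 's/(182,-185,88)/(165,-185,88)/;s/(182,185,88)/(165,185,88)/g' fit.py; python3 - <<'E'
from fit import *
print(P, r.fun.reshape(-1,2).round(1).tolist())
w=tri([(t,T(495,298)),(s,S(243,178))]); print("weight knob top",w,U(w[0]), onz(t,*T(495,298),.146))
h=onz(t,*T(664,243),.162); h2=onz(s,*S(88,232),.162)
for q in(h,h2):
    d=U(q)-[62,-55]; print("handle",q,np.linalg.norm(d),235-np.degrees(np.arctan2(d[1],d[0]))%360)
for n in(0,1,5,6,8):
    a=np.radians(235-9*n); X=W(P,(62+135*np.cos(a),-55+135*np.sin(a),88))
    q=proj(t,X)[0]; print(n,(q-[175,125])*5)
C=np.array([-122,95,70.7]); n_=np.array([-.454,0,.891]); ex=np.array([0,-1,0]); up=np.array([.891,0,.454])
def rect(snap,h,off=28.5):
    pts=[C+n_*off+ex*a+up*b for a,b in((-45,45),(45,45),(45,-45),(-45,-45))]
    src=proj(snap,W(P,pts)).astype(np.float32)
    M=cv2.getPerspectiveTransform(src,np.float32([(0,0),(h,0),(h,h),(0,h)])); return cv2.warpPerspective(snap["image"][:,:,::-1],M,(h,h),flags=cv2.INTER_CUBIC)
cv2.imwrite("pics/dial1.png",np.hstack([rect(t,400),rect(t,400,3)]))
E
```

```text
[ 0.64665638  0.00359734 -0.14894564] [[-0.1, -0.6], [-0.1, -0.6], [-1.4, 2.2], [0.3, -0.3], [-0.4, 1.0], [0.4, -0.8], [-0.2, -0.9], [-0.2, -0.4], [-0.3, 0.0], [0.2, 0.3], [-1.5, -0.4], [-0.2, -0.2]]
weight knob top (array([ 0.59843583, -0.05170658,  0.13425074]), np.float64(0.22237256299246155)) [-39.47979905 -61.84732086] [ 0.59666317 -0.0506062   0.146     ]
handle [ 0.62567444 -0.13739011  0.162     ] 107.17244535233272 0.232761894606341
handle [ 0.62567201 -0.13589982  0.162     ] 106.10292395092898 0.7903882311466646
0 [682.18578012 301.66703054]
1 [653.75818612 325.90753475]
5 [511.94107481 371.27947678]
6 [474.02859548 368.19690566]
8 [402.04620432 344.75891099]
```

View pics/dial1.png

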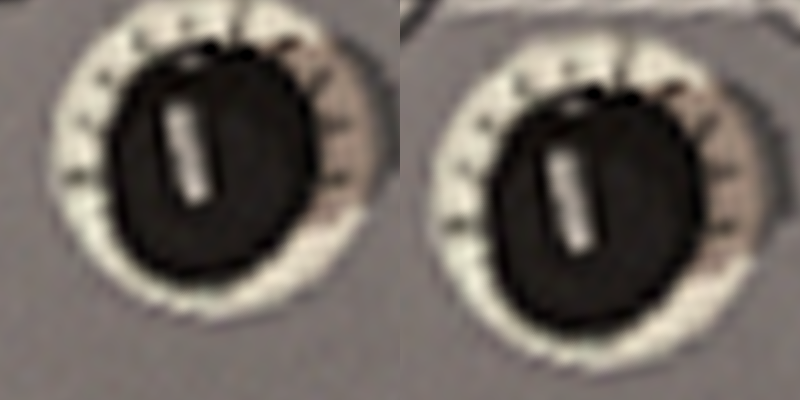

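The dial's disc has its long marks at left (mark 0) and just right of top (mark 5). The bright line points about 14° left of up, so the dial is at mark 4 and needs +3 clicks. The brake arm is at mark 0, with the handle at about (0.626,-0.137).

```bash
cat >> h.py <<'E'
def rows(*targets):
    "TCP targets (x,y,z,yaw deg) -> shift/turn units from the pose now"
    from bench import telemetry
    o=telemetry.get_obs(); y=o["ee_rot"][2]; p=o["tool_pos"]; c,s=np.cos(y),np.sin(y)
    print("t",round(o["time"],2),"pos",p.round(4),"yaw",np.degrees(y).round(1),"F",o["wrist_force"].round(1),"w",round(o["width"],4),"ff",round(o["finger_force"],1))
    for X in targets:
        d=np.array(X[:3])-p; dy=(np.degrees(y)-X[3]+180)%360-180
        print(np.round([(c*d[0]+s*d[1])/.05,(s*d[0]-c*d[1])/.05,-d[2]/.05,dy/10],3).tolist())
E
python3 - <<'E'
from fit import *
print("dial",W(P,(-131.3,95,89)),"reel",W(P,(75,95,140)))
for a in(235,219,200,181,178):
    q=np.radians(a); print(a,W(P,(62+108*np.cos(q),-55+108*np.sin(q),139)))
rows((.40,.30,.40,109),(.597,-.051,.40,109),(.597,-.051,.321,109))
E
```

```text
dial [[0.5309077  0.11702985 0.089     ]] reel [[0.73492356 0.08641585 0.14      ]]
235 [[ 0.62541946 -0.13829058  0.139     ]]
219 [[ 0.60671975 -0.11475321  0.139     ]]
200 [[ 0.59396356 -0.08146324  0.139     ]]
181 [[ 0.5927405  -0.04583394  0.139     ]]
178 [[ 0.59362832 -0.04024986  0.139     ]]
t 0.1 pos [0.2033 0.5109 0.4036] yaw 158.3 F [ 0.1  1.2 -0.8] w 0.094 ff 0.0
[-5.214, -2.465, 0.073, 4.93]
[-11.471, -7.531, 0.073, 4.93]
[-11.471, -7.531, 1.653, 4.93]
```

Request:
{"method": "apply_moves", "body": {
  "moves": [
    [[-1.1,-0.75,0.07,0.9,0.3],[-2.3,-1.5,0.07,1.8,0.3],[-3.5,-2.3,0.07,2.7,0.3],[-4.7,-3.1,0.07,3.6,0.3],[-5.8,-3.8,0.07,4.5,0.3],[-7.0,-4.6,0.07,4.93,0.3],[-8.2,-5.4,0.07,4.93,0.3],[-9.4,-6.2,0.07,4.93,0.3],[-10.5,-6.9,0.07,4.93,0.3],[-11.47,-7.53,0.07,4.93,0.3]]
  ]
}}

```text
time: 1.35
tool_pos: [0.5625, -0.0029, 0.4007]
ee_rot: [-3.141, -0.001, 1.902]
wrist_force: [0.8, 0.2, -0.2]
width: 0.0658
finger_force: 0.0
```

```bash
python3 - <<'E'
from h import *
rows((.597,-.051,.4,109),(.597,-.051,.321,109))
E
```

```text
t 1.35 pos [ 0.5625 -0.0029  0.4007] yaw 109.0 F [ 0.8  0.2 -0.2] w 0.0658 ff 0.0
[-1.135, 0.34, 0.013, -0.002]
[-1.135, 0.34, 1.593, -0.002]
```

Request:
{"method": "apply_moves", "body": {
  "moves": [
    [[0,0,0,0,0.3],[0,0,0,0,0.3],[0,0,0,0,0.3]]
  ]
}}

```text
time: 1.72
tool_pos: [0.5611, 0.0003, 0.4014]
ee_rot: [3.141, -0.0, 1.904]
wrist_force: [-0.1, -0.3, 0.8]
width: 0.0656
finger_force: 0.0
```

```bash
python3 - <<'E'
from h import *
rows((.597,-.051,.4,109),(.597,-.051,.321,109))
E
```

```text
t 1.73 pos [5.611e-01 3.000e-04 4.014e-01] yaw 109.1 F [-0.1 -0.3  0.8] w 0.0656 ff 0.0
[-1.205, 0.343, 0.027, 0.01]
[-1.205, 0.343, 1.607, 0.01]
```

Request:
{"method": "apply_moves", "body": {
  "moves": [
    [[-0.6,0.17,0.03,0,0.3],[-1.2,0.34,0.03,0,0.3],[-1.2,0.34,0.6,0,0.3],[-1.2,0.34,1.0,0,0.3],[-1.2,0.34,1.3,0,0.3],[-1.2,0.34,1.5,0,0.3],[-1.2,0.34,1.6,0,0.3],[-1.2,0.34,1.6,0,0.3]]
  ]
}}

```text
time: 2.72
tool_pos: [0.5973, -0.052, 0.3214]
ee_rot: [3.141, 0.0, 1.903]
wrist_force: [-0.0, 0.4, -0.3]
width: 0.0655
finger_force: 0.0
```

```bash
python3 - <<'E'
from h import *
from bench import snapshot
rows((.597,-.051,.321,109))
s=snapshot("scene"); t=snapshot("top")
a=cv2.resize(s["image"][155:255,170:270,::-1],(400,400),interpolation=3); b=cv2.resize(t["image"][125:225,225:325,::-1],(400,400),interpolation=3)
cv2.imwrite("pics/grasp.png",np.hstack([a,b]))
E
```

```text
t 2.73 pos [ 0.5973 -0.052   0.3214] yaw 109.0 F [-0.   0.4 -0.3] w 0.0655 ff 0.0
[0.02, 0.0, 0.007, 0.001]
```

View pics/grasp.png

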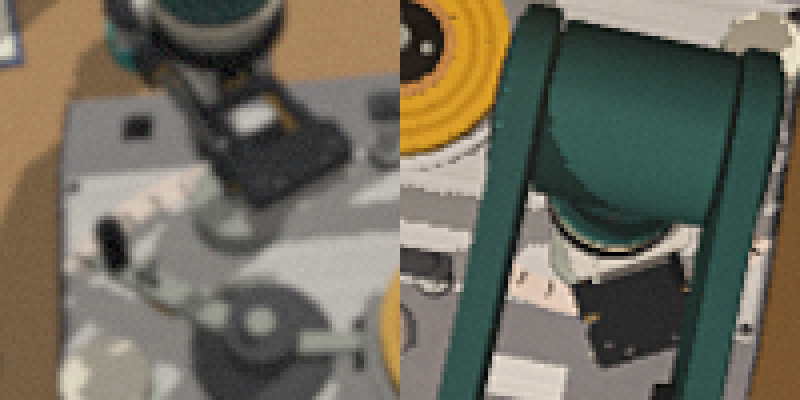

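The gripper stands over the grey weight (its disc shows at (240,225) left), clear of the handle at (110,245). Close and lift a little.

Request:
{"method": "apply_moves", "body": {
  "moves": [
    [[0,0,0,0,1],[0,0,0,0,1],[0,0,0,0,1],[0,0,0,0,1],[0,0,0,0,1],[0,0,0,0,1],[0,0,-0.2,0,1],[0,0,-0.5,0,1],[0,0,-0.8,0,1],[0,0,-0.8,0,1]]
  ]
}}

```text
time: 4.08
tool_pos: [0.5977, -0.0522, 0.3638]
ee_rot: [3.138, 0.002, 1.902]
wrist_force: [0.4, 0.3, -5.9]
width: 0.0213
finger_force: 30.0
```

```bash
python3 - <<'E'
from h import *
rows((.597,-.051,.43,109),(.471,.416,.43,109),(.471,.416,.26,109),(.471,.416,.239,109))
E
```

```text
t 4.08 pos [ 0.5977 -0.0522  0.3638] yaw 109.0 F [ 0.4  0.3 -5.9] w 0.0213 ff 30.0
[0.028, -0.005, -1.324, -0.0]
[9.679, 0.653, -1.324, -0.0]
[9.679, 0.653, 2.076, -0.0]
[9.679, 0.653, 2.496, -0.0]
```

Request:
{"method": "apply_moves", "body": {
  "moves": [
    [[0,0,-0.5,0,1],[0.4,0,-1.1,0,1],[1.2,0.1,-1.3,0,1],[2.2,0.15,-1.3,0,1],[3.2,0.2,-1.3,0,1],[4.2,0.3,-1.3,0,1],[5.2,0.35,-1.3,0,1],[6.2,0.4,-1.3,0,1],[7.1,0.5,-1.3,0,1],[7.8,0.5,-1.3,0,1]]
  ]
}}

```text
time: 5.32
tool_pos: [0.4932, 0.3266, 0.4256]
ee_rot: [-3.141, -0.0, 1.904]
wrist_force: [0.5, 0.0, -6.5]
width: 0.021
finger_force: 30.0
```

Request:
{"method": "apply_moves", "body": {
  "moves": [
    [[0.6,0.05,0,0,1],[1.1,0.1,0,0,1],[1.5,0.12,0,0,1],[1.75,0.15,0,0,1],[1.85,0.15,0,0,1],[1.85,0.15,0,0,1],[1.85,0.15,0,0,1]]
  ]
}}

```text
time: 6.2
tool_pos: [0.4713, 0.414, 0.4263]
ee_rot: [3.141, 0.0, 1.901]
wrist_force: [0.3, -0.2, -5.5]
width: 0.0216
finger_force: 30.0
```

```bash
python3 - <<'E'
from h import *
rows((.471,.416,.26,109),(.471,.416,.239,109))
E
```

```text
t 6.2 pos [0.4713 0.414  0.4263] yaw 108.9 F [ 0.3 -0.2 -5.5] w 0.0216 ff 30.0
[0.04, 0.007, 3.326, -0.006]
[0.04, 0.007, 3.746, -0.006]
```

Request:
{"method": "apply_moves", "body": {
  "moves": [
    [[0.04,0,0.6,0,1],[0.04,0,1.2,0,1],[0.04,0,1.8,0,1],[0.04,0,2.3,0,1],[0.04,0,2.8,0,1],[0.04,0,3.1,0,1],[0.04,0,3.4,0,1],[0.04,0,3.5,0,1],[0.04,0,3.6,0,1],[0.04,0,3.6,0,1]]
  ]
}}

```text
time: 7.45
tool_pos: [0.4704, 0.4166, 0.2464]
ee_rot: [3.141, -0.0, 1.902]
wrist_force: [-0.5, -0.1, -6.4]
width: 0.0211
finger_force: 30.0
```

```bash
python3 - <<'E'
from h import *
rows((.471,.416,.239,109))
E
```

```text
t 7.45 pos [0.4704 0.4166 0.2464] yaw 109.0 F [-0.5 -0.1 -6.4] w 0.0211 ff 30.0
[-0.016, 0.008, 0.148, 0.0]
```

Not in contact yet; lower about 8 mm slowly.

Request:
{"method": "apply_moves", "body": {
  "moves": [
    [[0,0,0.05,0,1],[0,0,0.08,0,1],[0,0,0.11,0,1],[0,0,0.14,0,1],[0,0,0.14,0,1]]
  ]
}}

```text
time: 8.07
tool_pos: [0.4703, 0.4165, 0.239]
ee_rot: [-3.141, 0.0, 1.902]
wrist_force: [-0.3, -0.1, -5.4]
width: 0.0215
finger_force: 30.0
```

Request:
{"method": "apply_moves", "body": {
  "moves": [
    [[0,0,0.01,0,1],[0,0,0.02,0,1],[0,0,0.02,0,1]]
  ]
}}

```text
time: 8.45
tool_pos: [0.4703, 0.4166, 0.2382]
ee_rot: [3.141, -0.0, 1.902]
wrist_force: [0.4, 0.2, -6.1]
width: 0.0212
finger_force: 30.0
```

Request:
{"method": "apply_moves", "body": {
  "moves": [
    [[0,0,0.02,0,1],[0,0,0.03,0,1],[0,0,0.03,0,1]]
  ]
}}

```text
time: 8.82
tool_pos: [0.4703, 0.4165, 0.2382]
ee_rot: [3.141, -0.0, 1.902]
wrist_force: [-3.8, -2.0, 3.7]
width: 0.0214
finger_force: 30.0
```

Request:
{"method": "apply_moves", "body": {
  "moves": [
    [[0,0,0.02,0,1],[0,0,0.03,0,1],[0,0,0.03,0,1]]
  ]
}}

```text
time: 9.2
tool_pos: [0.4703, 0.4165, 0.2381]
ee_rot: [3.14, -0.0, 1.902]
wrist_force: [-5.6, -4.2, 8.9]
width: 0.0213
finger_force: 30.0
```

Set down. Open gently and rise.

Request:
{"method": "apply_moves", "body": {
  "moves": [
    [[0,0,-0.03,0,1],[0,0,-0.03,0,0.7],[0,0,-0.03,0,0.5],[0,0,-0.03,0,0.5],[0,0,-0.03,0,0.5],[0,0,-0.4,0,0.5],[0,0,-1.2,0,0.5],[0,0,-2.2,0,0.5],[0,0,-3.2,0,0.5],[0,0,-3.4,0,0.5]]
  ]
}}

```text
time: 10.45
tool_pos: [0.4703, 0.4166, 0.4123]
ee_rot: [3.131, -0.003, 1.902]
wrist_force: [0.2, -0.1, -0.2]
width: 0.047
finger_force: 0.0
```

```bash
python3 - <<'E'
from h import *
rows((.5,.2,.43,60),(.6254,-.1383,.43,46.5),(.6254,-.1383,.319,46.5))
E
```

```text
t 10.45 pos [0.4703 0.4166 0.4123] yaw 109.0 F [ 0.2 -0.1 -0.2] w 0.047 ff 0.0
[-4.289, -0.849, -0.354, 4.9]
[-11.503, -0.681, -0.354, 6.25]
[-11.503, -0.681, 1.866, 6.25]
```

Request:
{"method": "apply_moves", "body": {
  "moves": [
    [[-1.0,-0.1,-0.35,0.8,0.5],[-2.2,-0.15,-0.35,1.6,0.5],[-3.4,-0.2,-0.35,2.4,0.5],[-4.6,-0.3,-0.35,3.2,0.5],[-5.8,-0.35,-0.35,4.0,0.5],[-7.0,-0.4,-0.35,4.8,0.5],[-8.2,-0.5,-0.35,5.6,0.5],[-9.4,-0.55,-0.35,6.25,0.5],[-10.5,-0.6,-0.35,6.25,0.5],[-11.0,-0.65,-0.35,6.25,0.5]]
  ]
}}

```text
time: 11.7
tool_pos: [0.6189, -0.1169, 0.4212]
ee_rot: [-3.14, 0.001, 0.809]
wrist_force: [-0.2, -0.0, -0.3]
width: 0.0467
finger_force: 0.0
```

Request:
{"method": "apply_moves", "body": {
  "moves": [
    [[0,0,0,0,0.5],[0,0,0,0,0.5],[0,0,0,0,0.5]]
  ]
}}

```text
time: 12.08
tool_pos: [0.6184, -0.1121, 0.4231]
ee_rot: [3.142, -0.001, 0.814]
wrist_force: [-0.2, -0.4, -0.4]
width: 0.0471
finger_force: 0.0
```

```bash
python3 - <<'E'
from h import *
rows((.6254,-.1383,.4,46.5),(.6254,-.1383,.319,46.5))
E
```

```text
t 12.07 pos [ 0.6184 -0.1121  0.4231] yaw 46.6 F [-0.2 -0.4 -0.4] w 0.0471 ff 0.0
[-0.285, 0.461, 0.462, 0.014]
[-0.285, 0.461, 2.082, 0.014]
```

Request:
{"method": "apply_moves", "body": {
  "moves": [
    [[-0.29,0.46,0.2,0,0.5],[-0.29,0.46,0.6,0,0.5],[-0.29,0.46,1.1,0,0.5],[-0.29,0.46,1.5,0,0.5],[-0.29,0.46,1.8,0,0.5],[-0.29,0.46,2.0,0,0.5],[-0.29,0.46,2.08,0,0.5],[-0.29,0.46,2.08,0,0.5]]
  ]
}}

```text
time: 13.08
tool_pos: [0.6254, -0.1405, 0.3189]
ee_rot: [3.141, -0.0, 0.812]
wrist_force: [-0.7, 0.6, -0.6]
width: 0.0469
finger_force: 0.0
```

Request:
{"method": "apply_moves", "body": {
  "moves": [
    [[0,0,0,0,0.8],[0,0,0,0,1],[0,0,0,0,1],[0,0,0,0,1],[0,0,0,0,1]]
  ]
}}

```text
time: 13.7
tool_pos: [0.6247, -0.1396, 0.3191]
ee_rot: [-3.138, 0.0, 0.812]
wrist_force: [-4.9, 3.6, 2.2]
width: 0.0193
finger_force: 30.0
```

```bash
python3 - <<'E'
from fit import *
pv=W(P,(62,-55,0))[0]; print(pv)
tg=[]
for k in(235,226,217,208,199,190,181,178.5,178,177):
    q=np.radians(k)+P[2]; tg.append((pv[0]+.108*np.cos(q),pv[1]+.108*np.sin(q),.319,46.5-(235-k)))
rows(*tg)
E
```

```text
[ 0.69980817 -0.05999422  0.        ]
t 13.7 pos [ 0.6247 -0.1396  0.3191] yaw 46.5 F [-4.9  3.6  2.2] w 0.0193 ff 30.0
[0.029, -0.007, 0.003, 0.003]
[0.056, -0.345, 0.003, 0.903]
[0.135, -0.674, 0.003, 1.803]
[0.265, -0.987, 0.003, 2.703]
[0.443, -1.276, 0.003, 3.603]
[0.663, -1.533, 0.003, 4.503]
[0.921, -1.753, 0.003, 5.403]
[0.999, -1.807, 0.003, 5.653]
[1.014, -1.817, 0.003, 5.703]
[1.046, -1.837, 0.003, 5.803]
```

Request:
{"method": "apply_moves", "body": {
  "moves": [
    [[0.01,-0.17,0,0.45,1],[0.03,-0.34,0,0.9,1],[0.06,-0.5,0,1.35,1],[0.11,-0.67,0,1.8,1],[0.17,-0.83,0,2.25,1],[0.24,-0.98,0,2.7,1],[0.33,-1.13,0,3.15,1],[0.42,-1.27,0,3.6,1],[0.42,-1.27,0,3.6,1]]
  ]
}}

```text
time: 14.82
tool_pos: [0.5932, -0.0825, 0.3191]
ee_rot: [3.138, 0.002, 0.183]
wrist_force: [-2.9, -4.6, 1.5]
width: 0.0195
finger_force: 30.0
```

```bash
cat > arm.py <<'E'
from fit import *
from bench import telemetry
pv=W(P,(62,-55,0))[0]; p=telemetry.get_obs()["tool_pos"]-pv
print("r",np.hypot(*p[:2]),"arm deg",235-(np.degrees(np.arctan2(p[1],p[0])-P[2])%360))
tg=[]
y0=np.degrees(telemetry.get_obs()["ee_rot"][2])
for k in(199,190,181,180,179,178.5,178,177):
    q=np.radians(k)+P[2]; tg.append((pv[0]+.108*np.cos(q),pv[1]+.108*np.sin(q),.319,46.5-(235-k)))
rows(*tg)
E
python3 arm.py
```

```text
r 0.10894523651945247 arm deg 34.56275627359497
t 14.82 pos [ 0.5932 -0.0825  0.3191] yaw 10.5 F [-2.9 -4.6  1.5] w 0.0195 ff 30.0
[0.018, -0.055, 0.002, -0.004]
[0.045, -0.393, 0.002, 0.896]
[0.124, -0.722, 0.002, 1.796]
[0.136, -0.758, 0.002, 1.896]
[0.148, -0.793, 0.002, 1.996]
[0.155, -0.811, 0.002, 2.046]
[0.162, -0.829, 0.002, 2.096]
[0.175, -0.864, 0.002, 2.196]
```

Request:
{"method": "apply_moves", "body": {
  "moves": [
    [[0.01,-0.17,0,0.45,1],[0.03,-0.34,0,0.9,1],[0.06,-0.5,0,1.35,1],[0.11,-0.67,0,1.8,1],[0.13,-0.74,0,2.0,1],[0.14,-0.76,0,2.1,1],[0.14,-0.76,0,2.1,1]]
  ]
}}

```text
time: 15.7
tool_pos: [0.5924, -0.0445, 0.3191]
ee_rot: [3.137, 0.004, -0.184]
wrist_force: [-7.4, -6.0, 3.7]
width: 0.0197
finger_force: 30.0
```

```bash
python3 arm.py
```

```text
r 0.10847592645372578 arm deg 54.6649095981322
t 15.7 pos [ 0.5924 -0.0445  0.3191] yaw -10.5 F [-7.4 -6.   3.7] w 0.0197 ff 30.0
[0.151, 0.686, 0.001, -2.105]
[0.055, 0.361, 0.001, -1.205]
[0.011, 0.025, 0.001, -0.305]
[0.009, -0.013, 0.001, -0.205]
[0.008, -0.051, 0.001, -0.105]
[0.008, -0.07, 0.001, -0.055]
[0.008, -0.088, 0.001, -0.005]
[0.008, -0.126, 0.001, 0.095]
```

Request:
{"method": "apply_moves", "body": {
  "moves": [
    [[0,-0.05,0,0,1],[0,-0.09,0,0,1],[0,-0.09,0,0,1],[0,-0.09,0,0,1]]
  ]
}}

```text
time: 16.2
tool_pos: [0.593, -0.0411, 0.319]
ee_rot: [3.134, 0.004, -0.186]
wrist_force: [-9.0, -9.8, 3.9]
width: 0.0196
finger_force: 30.0
```

```bash
python3 arm.py
```

```text
r 0.10843261593032578 arm deg 56.495729535210785
t 16.2 pos [ 0.593  -0.0411  0.319 ] yaw -10.7 F [-9.  -9.8  3.9] w 0.0196 ff 30.0
[0.154, 0.755, 0.001, -2.116]
[0.057, 0.43, 0.001, -1.216]
[0.012, 0.094, 0.001, -0.316]
[0.01, 0.056, 0.001, -0.216]
[0.009, 0.019, 0.001, -0.116]
[0.009, -0.0, 0.001, -0.066]
[0.009, -0.019, 0.001, -0.016]
[0.009, -0.057, 0.001, 0.084]
```

Request:
{"method": "apply_moves", "body": {
  "moves": [
    [[0,-0.03,0,0,1],[0,-0.03,0,0,1]]
  ]
}}

```text
time: 16.45
tool_pos: [0.5932, -0.0398, 0.319]
ee_rot: [3.134, 0.005, -0.186]
wrist_force: [-9.0, -9.4, 4.0]
width: 0.0196
finger_force: 30.0
```

Request:
{"method": "apply_moves", "body": {
  "moves": [
    [[0,0.05,0,0,1],[0,0.09,0,0,1],[0,0.12,0,0,0.7],[0,0.12,0,0,0.5],[0,0.12,0,0,0.4],[0,0.12,0,0,0.4]]
  ]
}}

```text
time: 17.2
tool_pos: [0.5938, -0.0425, 0.3187]
ee_rot: [-3.141, -0.0, -0.183]
wrist_force: [-0.0, -0.0, -0.4]
width: 0.0543
finger_force: 0.0
```

Request:
{"method": "apply_moves", "body": {
  "moves": [
    [[0,0,-0.4,0,0.4],[0,0,-1.0,0,0.4],[0,0,-1.8,0,0.4],[-1.0,0,-2.2,0,0.4],[-2.0,0,-2.2,0,0.4],[-3.0,0,-2.2,0,0.4],[-4.0,0,-2.2,0,0.4],[-4.0,0,-2.2,0,0.4],[-4.0,0,-2.2,0,0.4]]
  ]
}}

```text
time: 18.32
tool_pos: [0.3974, -0.0063, 0.4291]
ee_rot: [-3.141, -0.002, -0.183]
wrist_force: [0.6, 0.1, -0.2]
width: 0.0562
finger_force: 0.0
```

```bash
python3 - <<'E'
from fit import *
from bench import snapshot
t=snapshot("top"); s=snapshot("scene")
a=cv2.resize(s["image"][155:255,170:270,::-1],(400,400),interpolation=3); b=cv2.resize(t["image"][125:225,225:325,::-1],(400,400),interpolation=3)
c=cv2.resize(t["image"][160:260,70:170,::-1],(200,200),interpolation=3)
c=cv2.resize(t["image"][165:265,60:160,::-1],(200,200),interpolation=3);d=cv2.resize(s["image"][130:230,320:420,::-1],(200,200),interpolation=3)
pad=np.zeros((200,400,3),np.uint8)
cv2.imwrite("pics/arm1.png",np.vstack([np.hstack([a,b]),np.hstack([c,d,pad])]))
for n in(5,6,7):
    q=np.radians(235-9*n); X=[(62+r*np.cos(q),-55+r*np.sin(q),z) for r,z in((108,162),(127,107))]
    print(n,"scene",((proj(s,W(P,X))-[170,155])*4).round(),"top",((proj(t,W(P,X))-[225,125])*4+[400,0]).round())
rows()
E
```

```text
5 scene [[214. 155.]
 [212. 175.]] top [[616. 242.]
 [611. 282.]]
6 scene [[240. 151.]
 [241. 170.]] top [[590. 240.]
 [582. 280.]]
7 scene [[266. 150.]
 [271. 169.]] top [[564. 234.]
 [554. 273.]]
t 18.43 pos [ 0.3981 -0.0066  0.4287] yaw -10.5 F [-0.1 -0.5 -0.2] w 0.056 ff 0.0
```

View pics/arm1.png

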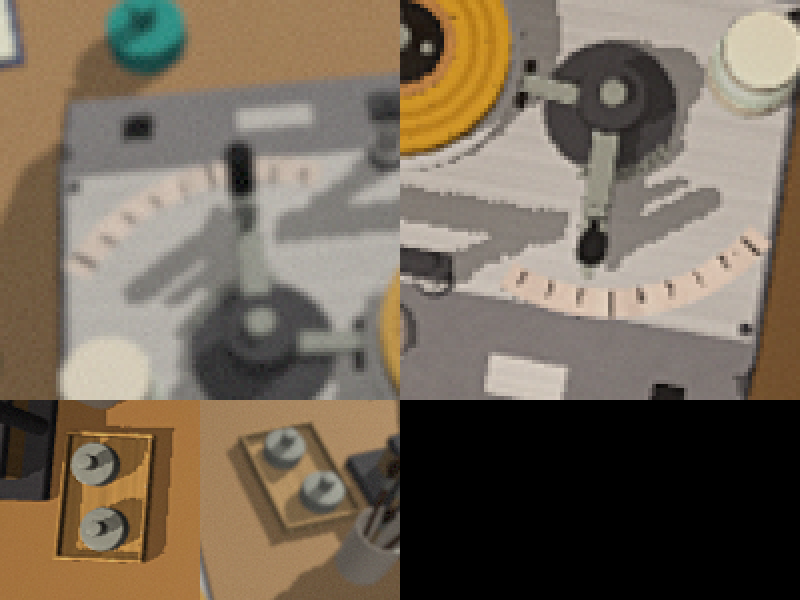

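Arm handle at scene (238,152) and top (593,240), matching the mark 6 prediction. The weight lies flat in the tray beside the other one. Now the dial.

```bash
cat > dial.py <<'E'
from fit import *
from bench import snapshot
C=np.array([-122,95,70.7]); n_=np.array([-.454,0,.891]); ex=np.array([0,-1,0]); up=np.array([.891,0,.454])
def rect(snap,h,off=28.5):
    pts=[C+n_*off+ex*a+up*b for a,b in((-45,45),(45,45),(45,-45),(-45,-45))]
    M=cv2.getPerspectiveTransform(proj(snap,W(P,pts)).astype(np.float32),np.float32([(0,0),(h,0),(h,h),(0,h)]))
    return cv2.warpPerspective(snap["image"][:,:,::-1],M,(h,h),flags=cv2.INTER_CUBIC)
def line(snap):
    g=cv2.cvtColor(rect(snap,400),cv2.COLOR_BGR2GRAY); m=np.zeros_like(g); cv2.circle(m,(205,185),88,255,-1)
    b=((g>95)&(m>0)).astype(np.uint8); k,l,st,ce=cv2.connectedComponentsWithStats(b)
    for i in range(1,k):
        if st[i,4]>150:
            vx,vy,_,_=cv2.fitLine(np.argwhere(l==i)[:,::-1].astype(np.float32),2,0,.01,.01).ravel()
            print("blob",st[i,4],ce[i].round(),"axis deg cw from up (mod 180)",np.degrees(np.arctan2(vx,-vy)).round(1))
E
python3 - <<'E'
from dial import *
line(t); line(snapshot("top"))
x,y,_=W(P,(-130.8,94.7,0))[0]; print(x,y)
rows((x,y,.40,3.5),(x,y,.281,3.5))
E
```

```text
blob 2273 [186. 153.] axis deg cw from up (mod 180) 166.7
blob 2360 [186. 153.] axis deg cw from up (mod 180) 166.8
0.531357643925629 0.11665896929731616
t 18.48 pos [ 0.3981 -0.0066  0.4285] yaw -10.5 F [ 0.4  0.1 -0.4] w 0.0565 ff 0.0
[2.17, -2.91, 0.57, -1.401]
[2.17, -2.91, 2.95, -1.401]
```

Request:
{"method": "apply_moves", "body": {
  "moves": [
    [[0.6,-0.8,0.2,-0.7,0.3],[1.2,-1.6,0.5,-1.4,0.3],[1.8,-2.4,0.57,-1.4,0.3],[2.17,-2.91,0.57,-1.4,0.3],[2.17,-2.91,1.0,-1.4,0.3],[2.17,-2.91,1.6,-1.4,0.3],[2.17,-2.91,2.1,-1.4,0.3],[2.17,-2.91,2.5,-1.4,0.3],[2.17,-2.91,2.8,-1.4,0.3],[2.17,-2.91,2.8,-1.4,0.3]]
  ]
}}

```text
time: 19.73
tool_pos: [0.5304, 0.1168, 0.2868]
ee_rot: [3.141, 0.004, 0.061]
wrist_force: [-0.6, 0.0, -0.7]
width: 0.0655
finger_force: 0.0
```

```bash
python3 - <<'E'
from h import *
rows((.5314,.1167,.281,3.5))
E
```

```text
t 19.73 pos [0.5304 0.1168 0.2868] yaw 3.5 F [-0.6  0.  -0.7] w 0.0655 ff 0.0
[0.019, 0.004, 0.116, -0.001]
```

Request:
{"method": "apply_moves", "body": {
  "moves": [
    [[0,0,0.1,0,0.3],[0,0,0.1,0,0.4],[0,0,0.1,0,0.6],[0,0,0.1,0,0.8],[0,0,0.1,0,0.8],[0,0,0.1,0,0.8],[0,0,0.1,0,0.8]]
  ]
}}

```text
time: 20.6
tool_pos: [0.5304, 0.1171, 0.2843]
ee_rot: [-3.141, -0.001, 0.061]
wrist_force: [-0.6, 1.3, 3.4]
width: 0.0432
finger_force: 29.9
```

```bash
python3 - <<'E'
from h import *
rows((.5314,.1167,.281,3.5))
E
```

```text
t 20.6 pos [0.5304 0.1171 0.2843] yaw 3.5 F [-0.6  1.3  3.4] w 0.0432 ff 29.9
[0.02, 0.008, 0.066, -0.0]
```

Request:
{"method": "apply_moves", "body": {
  "moves": [
    [[0,0,0,0.5,0.8],[0,0,0,1.0,0.8],[0,0,0,1.5,0.8],[0,0,0,2.0,0.8],[0,0,0,2.4,0.8],[0,0,0,2.4,0.8],[0,0,0,2.4,0.8]]
  ]
}}

```text
time: 21.48
tool_pos: [0.5304, 0.1171, 0.2845]
ee_rot: [-3.14, -0.001, -0.357]
wrist_force: [-0.8, 0.5, 5.5]
width: 0.0432
finger_force: 30.7
```

Request:
{"method": "apply_moves", "body": {
  "moves": [
    [[0,0,0,0,0.6],[0,0,0,0,0.4],[0,0,0,0,0.4],[0,0,-0.8,0,0.4],[-0.8,0,-1.6,0,0.4],[-2.0,0,-1.8,-0.8,0.4],[-3.2,0,-1.8,-1.6,0.4],[-3.2,0,-1.8,-2.4,0.4],[-3.2,0,-1.8,-2.4,0.4],[-3.2,0,-1.8,-2.4,0.4]]
  ]
}}

```text
time: 22.72
tool_pos: [0.3808, 0.1727, 0.3733]
ee_rot: [3.141, 0.001, 0.058]
wrist_force: [0.0, 0.0, 0.1]
width: 0.0565
finger_force: 0.0
```

```bash
python3 - <<'E'
from dial import *
line(snapshot("top"))
rows((.5306,.1167,.34,3.5),(.5306,.1167,.282,3.5))
E
```

```text
blob 2338 [205. 153.] axis deg cw from up (mod 180) 12.6
t 22.77 pos [0.3809 0.1727 0.3733] yaw 3.4 F [ 0.8  0.6 -0.3] w 0.0561 ff 0.0
[2.923, 1.293, 0.666, -0.014]
[2.923, 1.293, 1.826, -0.014]
```

One click gained (mark 5, 12.6°). Two more strokes.

Request:
{"method": "apply_moves", "body": {
  "moves": [
    [[1.0,0.45,0.3,0,0.4],[2.0,0.9,0.6,0,0.4],[2.92,1.29,0.67,0,0.4],[2.92,1.29,0.8,0,0.4],[2.92,1.29,1.2,0,0.4],[2.92,1.29,1.6,0,0.4],[2.92,1.29,1.77,0,0.4],[2.92,1.29,1.77,0,0.6],[2.92,1.29,1.77,0,0.8],[2.92,1.29,1.77,0,0.8]]
  ]
}}

```text
time: 24.02
tool_pos: [0.53, 0.1174, 0.2856]
ee_rot: [3.141, -0.0, 0.061]
wrist_force: [-0.3, -1.3, -0.9]
width: 0.0435
finger_force: 29.6
```

Request:
{"method": "apply_moves", "body": {
  "moves": [
    [[0,0,0,0,0.8],[0,0,0,0,0.8],[0,0,0,0.5,0.8],[0,0,0,1.0,0.8],[0,0,0,1.5,0.8],[0,0,0,2.0,0.8],[0,0,0,2.4,0.8],[0,0,0,2.4,0.8],[0,0,0,2.4,0.8]]
  ]
}}

```text
time: 25.15
tool_pos: [0.5301, 0.1174, 0.2859]
ee_rot: [-3.141, -0.001, -0.357]
wrist_force: [-1.9, -3.7, 2.2]
width: 0.0431
finger_force: 30.4
```

Request:
{"method": "apply_moves", "body": {
  "moves": [
    [[0,0,0,0,0.6],[0,0,0,0,0.4],[0,0,0,0,0.4],[0,0,-0.8,0,0.4],[-0.8,0,-1.6,0,0.4],[-2.0,0,-1.8,-0.8,0.4],[-3.2,0,-1.8,-1.6,0.4],[-3.2,0,-1.8,-2.4,0.4],[-3.2,0,-1.8,-2.4,0.4],[-3.2,0,-1.8,-2.4,0.4]]
  ]
}}

```text
time: 26.4
tool_pos: [0.3806, 0.1735, 0.3751]
ee_rot: [-3.141, -0.0, 0.059]
wrist_force: [0.2, -0.2, -0.1]
width: 0.0563
finger_force: 0.0
```

```bash
python3 - <<'E'
from dial import *
line(snapshot("top"))
rows((.5306,.1167,.34,3.5),(.5306,.1167,.282,3.5))
E
```

```text
blob 2229 [226. 159.] axis deg cw from up (mod 180) 34.6
t 26.45 pos [0.3807 0.1734 0.375 ] yaw 3.4 F [-0.2  0.  -0.2] w 0.0564 ff 0.0
[2.925, 1.309, 0.7, -0.013]
[2.925, 1.309, 1.86, -0.013]
```

Mark 6 (33.75°). One more.

Request:
{"method": "apply_moves", "body": {
  "moves": [
    [[1.0,0.45,0.3,0,0.4],[2.0,0.9,0.6,0,0.4],[2.92,1.3,0.7,0,0.4],[2.92,1.3,0.85,0,0.4],[2.92,1.3,1.25,0,0.4],[2.92,1.3,1.65,0,0.4],[2.92,1.3,1.8,0,0.4],[2.92,1.3,1.8,0,0.6],[2.92,1.3,1.8,0,0.8],[2.92,1.3,1.8,0,0.8]]
  ]
}}

```text
time: 27.7
tool_pos: [0.5298, 0.1174, 0.2857]
ee_rot: [3.141, -0.0, 0.061]
wrist_force: [0.5, -1.5, -0.6]
width: 0.0435
finger_force: 29.6
```

Request:
{"method": "apply_moves", "body": {
  "moves": [
    [[0,0,0,0,0.8],[0,0,0,0,0.8],[0,0,0,0.5,0.8],[0,0,0,1.0,0.8],[0,0,0,1.5,0.8],[0,0,0,2.0,0.8],[0,0,0,2.4,0.8],[0,0,0,2.4,0.8],[0,0,0,2.4,0.8]]
  ]
}}

```text
time: 28.82
tool_pos: [0.53, 0.1176, 0.2858]
ee_rot: [-3.14, -0.001, -0.357]
wrist_force: [-1.1, -3.8, 2.1]
width: 0.0433
finger_force: 30.8
```

Request:
{"method": "apply_moves", "body": {
  "moves": [
    [[0,0,0,0,0.6],[0,0,0,0,0.4],[0,0,0,0,0.4],[0,0,-0.8,0,0.4],[-0.8,0,-1.6,0,0.4],[-2.0,0,-1.8,-0.8,0.4],[-3.2,0,-1.8,-1.6,0.4],[-3.2,0,-1.8,-2.4,0.4],[-3.2,0,-1.8,-2.4,0.4],[-3.2,0,-1.8,-2.4,0.4]]
  ]
}}

```text
time: 30.08
tool_pos: [0.3804, 0.1736, 0.3751]
ee_rot: [-3.142, 0.0, 0.059]
wrist_force: [0.8, -0.0, 0.2]
width: 0.0562
finger_force: 0.0
```

```bash
python3 - <<'E'
from dial import *
t=snapshot("top"); line(t)
a=rect(t,300,3); b=cv2.resize(t["image"][:,:,::-1],(800,600),interpolation=3)[130:430,100:600]
cv2.imwrite("pics/final.png",np.hstack([a,b]))
E
```

```text
blob 2268 [239. 174.] axis deg cw from up (mod 180) 53.5
```

View pics/final.png

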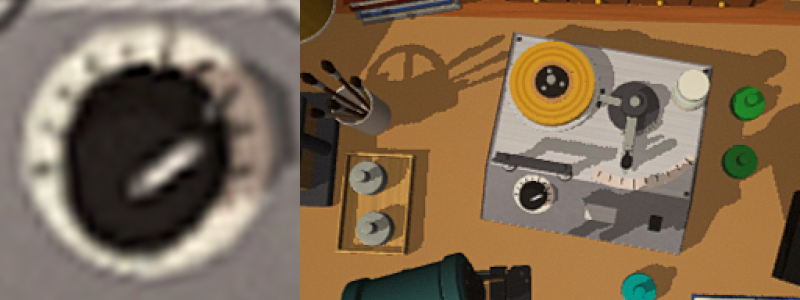

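The dial line points at mark 7 (second mark clockwise after the long 5). The arm stands at mark 6, both weights are flat in the tray, the pot and cup have not moved, and the gripper is clear.

```bash
python3 -c "
from bench import ticket
print(ticket.close_job())"
```

```text
the job is handed in; nothing more can be done
None
```

I've handed the job in: the steel weight is flat in the tray beside the other one, the brake arm is held at mark 6, the dial is at mark 7, and the gripper is clear of everything (about 30 s of the 72 s used).

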